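Put the screwdrivers back in the clamp stand

ROBOT

A 6-joint arm with a two-finger parallel gripper is mounted at the origin on the work surface. World frame = base frame: x ahead of the robot, y to its left, z up, the work surface at z = 0. Lengths are in m, angles in rad, forces in N, time in s.
With the tool pointing down it reaches from about 0.4 to 0.825 m from the base axis. Payload 7 kg.
Tool frame: the origin (TCP) lies on the centre line of the jaws, within the pads' length; the fingertips stand 22 mm ahead of it and the grasp point (between the pads) lies 3 mm ahead of it; z points along the fingers, y is the line along which they close (so a half turn about z gives the same grasp; the last joint's range is limited). The gripper opens to 88 mm and grips with 3 to 60 N. Pads are 19 mm wide; open, the fingers measure 130 mm over their backs; the gripper's body (78 mm by 193 mm) begins 47 mm behind the grasp point.
Start: joints at [-0.902, 0.359, 0.012, 0, -1.224, -0.288], TCP at [0.251, -0.627, 0.249] pointing down, gripper open.
Joint ranges: [-3.07, 3.07], [-1.43, 2.12], [-1.02, 1.25], [-3.03, 1.67], [-3.05, -0], [-3.03, 3.03]. Speed limits (rad/s): [2.39, 2.39, 3.01, 3.14, 3.14, 3.14].

INTERFACE

Orientations are given as [roll, pitch, yaw] about the fixed x, y, z axes, in that order (R = Rz(yaw) Ry(pitch) Rx(roll)).
In Python, from station import arm gives the robot as it stands.
- The arm moves only by the tool arm_command, never from a script. Its argument "series" is one flat list of numbers, 7 for each row, row after row: the turn, a rotation vector about the tool's x, y, z each as a share of 90 degrees, from -1 to 1, then the shift along the tool's x, y, z each as a share of 0.1 m, from -1 to 1, then the opening, from 0 (shut) to 1 (fully open). A call has 1 to 8 rows; each row is the pose to reach, as a shift and turn from the pose commanded when the call began, along the tool's axes at that moment; what a row does not reach only later rows make up. A row lasts 1/8 s, in which the tool goes at most 62.5 mm and 10.7 degrees, less where a joint would pass 70% of its speed; a pose out of reach is approached as far as the arm can. A call with a number of a shift or a turn outside -1 to 1 is refused whole. A call with a gripper value outside its range is refused whole. The fingers move at their own pace and stop on an object; "force" is the grip in N (left out, the last holds). Time passes only in rows, so rows that repeat a pose let the fingers close. It gives the time, the measured TCP pose, the force, the opening and the grip force at its end, in the units of the state.
- arm.get_state(): the state, without advancing time (a new reading comes with each control period).
- arm.grab_frame(name): name is "scene" or "top"; returns the picture (384x512x3 uint8, blue, green, red); there is no depth.
- arm.camera_model(name): a dict with "fovy" (degrees; the focal length in pixels is half the picture's height over the tangent of half this angle, whatever the lens; pixels are square), "cx", "cy" (the principal point, pixels), "pose" (4x4, takes a point from camera to world coordinates). Camera axes: x right, y down, z forward; pixel columns grow to the right and rows downward; lengths in m; the calibration is good to about 2 mm. A picture is of the moment at which its call begins. camera_model takes no time and is no camera call.
- arm.job_done(): hands the job in; it is judged then, once.
The state is a dict: "t": time; "q": joint angles; "qd": joint speeds; "joint_efforts": joint torques, N m; "eef_pos": TCP position; "ee_rot": TCP orientation; "force": force on the tool from outside, world axes, zero at the start; "moment": the same for the moment, N m; "width": finger opening in m; "gripper_force": force on a finger pad.
Only numpy, scipy, OpenCV 4.12 (cv2) and the standard library are available. Lean on these libraries where they do the work, as an engineer would, in place of code of your own. Each camera call takes 0.05 s, during which the arm holds its last target. There are 200 camera calls.

TASK

Take the two precision screwdrivers off the sloped rest and drop them blade-down into the clamp stand, one in each of its two narrow wells, so that both stand with the blade on the well's bottom. Once both are in and let go, press the stand's raised lever down until it snaps over and stays down by itself. Leave the lever up until then, and do not disturb the phone, the flask or the spool.

Things in the scene. Friction and masses are not known exactly. Their poses are not given: they have to be found in the camera images.
- stand: Grey clamp stand, fixed. Upright block 38 (x) x 110 (y) x 100 mm tall on a 100 x 170 x 6 mm black plate. Origin on the bench midway between its two wells; y along the block towards the lever, z up. Wells open at the top at y = +35 and -35 mm, floor at z = 6 mm, 30 mm wide in y, open from x = -12 to +12 mm; an aluminium jaw at the rim closes 5 mm towards -x as the lever goes down.
- well_a (a point): Centre of the mouth of the well next to the lever, at the rim, 100 mm above the bench.
- well_b (a point): Centre of the mouth of the other well, at the rim, 100 mm above the bench.
- lever (a joint): Lever angle, rad: 0 = raised (free end 30 degrees above level), 0.52 = fully down (level). Springs back up below 0.40; beyond that it snaps down and stays. Takes about 7 N at the pad. Hinge axis along the stand's x through stand position (2, 69, 78) mm; the lever reaches out from there along the stand's +y, away from the wells.
- lever_pad (a point): Middle of the upper face of the lever's black press pad (45 mm long, 32 mm wide, 10 mm thick), 90 mm from the hinge axis; moves with the lever.
- rest: Grey sloped rest, fixed, on a 150 x 150 x 6 mm black plate; origin on the bench under the plate's middle, z up. The screwdrivers lie in two grooves at y = +40 and -40 mm, parallel to the rest's x-z plane, 60 degrees above level, handle end up and towards the rest's -x. The groove sides end 110 mm up from the blade tip; above that the handles stand free.
- driver_a: Precision screwdriver, 180 mm long, 45 g: steel blade 6 mm thick for the first 75 mm, then a black round handle 14 mm thick and 105 mm long with an aluminium end cap. Origin: the blade tip; its z axis runs along the screwdriver from the tip to the handle's end. At the start the blade tip stands on the rest's foot ledge.
- driver_b: A second screwdriver, the same as driver_a.
- phone: Opened phone lying flat, 72 x 148 x 8 mm; origin at the centre of its underside. Bystander.
- flask: Amber glass jar with a steel cap, 56 mm wide, 85 mm tall; origin at the centre of its underside. Bystander.
- spool: Aluminium solder spool standing on its flange, 52 mm wide, 38 mm tall; origin at the centre of its underside. Bystander.

How it is judged:
On the way, in this order (a step that is already met when the one before it is completed fails the run):
1. both screwdrivers stand blade-down in the wells, one in each, let go, with the lever still up ((((horizontal distance between driver_a and well_a below 0.022 m and height (world z) of driver_a below 0.018 m and angle between driver_a's own z axis and vertical below 0.4 rad) and (horizontal distance between driver_b and well_b below 0.022 m and height (world z) of driver_b below 0.018 m and angle between driver_b's own z axis and vertical below 0.4 rad)) or ((horizontal distance between driver_a and well_b below 0.022 m and height (world z) of driver_a below 0.018 m and angle between driver_a's own z axis and vertical below 0.4 rad) and (horizontal distance between driver_b and well_a below 0.022 m and height (world z) of driver_b below 0.018 m and angle between driver_b's own z axis and vertical below 0.4 rad))) and contact force between the fingers and driver_a below 0.05 N and contact force between the fingers and driver_b below 0.05 N and value of joint lever below 0.15 rad), for 0.2 s.
2. the lever is down past its snap point, both screwdrivers still standing in the wells ((((horizontal distance between driver_a and well_a below 0.022 m and height (world z) of driver_a below 0.018 m and angle between driver_a's own z axis and vertical below 0.4 rad) and (horizontal distance between driver_b and well_b below 0.022 m and height (world z) of driver_b below 0.018 m and angle between driver_b's own z axis and vertical below 0.4 rad)) or ((horizontal distance between driver_a and well_b below 0.022 m and height (world z) of driver_a below 0.018 m and angle between driver_a's own z axis and vertical below 0.4 rad) and (horizontal distance between driver_b and well_a below 0.022 m and height (world z) of driver_b below 0.018 m and angle between driver_b's own z axis and vertical below 0.4 rad))) and value of joint lever above 0.45 rad), for 0.1 s.
At the end, for the whole second after the job is handed in: Each well holds one screwdriver, blade down: tip within 22 mm of the well's centre line and less than 18 mm above the bench, leaning less than 0.4 rad, at rest; the lever stays down by itself, above 0.45 rad (all of step 2 and linear speed of each of driver_a, driver_b below 0.03 m/s); the robot touches nothing.
It fails at once if the lever is pressed before both screwdrivers are in the wells (not (((horizontal distance between driver_a and well_a below 0.022 m and height (world z) of driver_a below 0.018 m and angle between driver_a's own z axis and vertical below 0.4 rad) and (horizontal distance between driver_b and well_b below 0.022 m and height (world z) of driver_b below 0.018 m and angle between driver_b's own z axis and vertical below 0.4 rad)) or ((horizontal distance between driver_a and well_b below 0.022 m and height (world z) of driver_a below 0.018 m and angle between driver_a's own z axis and vertical below 0.4 rad) and (horizontal distance between driver_b and well_a below 0.022 m and height (world z) of driver_b below 0.018 m and angle between driver_b's own z axis and vertical below 0.4 rad))) and value of joint lever above 0.3 rad).
It fails at once if the phone is shifted more than 30 mm or tipped (distance of phone from where it was at the start of the episode above 0.03 m or angle between phone's own z axis and vertical above 0.5 rad).
It fails at once if the flask is shifted more than 30 mm or tipped (distance of flask from where it was at the start of the episode above 0.03 m or angle between flask's own z axis and vertical above 0.5 rad).
It fails at once if the spool is shifted more than 30 mm or tipped (distance of spool from where it was at the start of the episode above 0.03 m or angle between spool's own z axis and vertical above 0.5 rad).
It also fails if it takes over 72 s, if anything falls off the work surface, if the arm or the gripper's body presses on something with over 40 N, if the wrist force passes 120 N, or if a joint passes its speed limit or range.

## Working session

There is one attempt and no reset: what is moved stays moved. The work goes in short steps, Python scripts to look and compute and a tool call to move; the robot and the scene stay as the last step left them, time stands still between calls to the robot, and variables do not carry over. Pictures are saved under pics/ and viewed, at most 10 in all, crops included, and the job is handed in when it is done.

Besides the shell and the picture viewer there is one more tool, called after "Call:" in YAML: its name, and indented under it one key for each argument. arm_command: Moves the arm, as the interface text tells. Its arguments: {"type":"object","properties":{"series":{"type":"array"},"force":{"type":"number"}},"required":["series"]}

```bash
ls; mkdir -p pics; python3 - <<'E'
from station import arm
import cv2,numpy as np
np.set_printoptions(precision=4,suppress=True)
for n in("scene","top"):
    f=arm.grab_frame(n); cv2.imwrite(f"pics/{n}0.png",f); m=arm.camera_model(n); print(n,m["fovy"],m["cx"],m["cy"]);print(np.array(m["pose"]))
    cv2.imwrite(f"pics/{n}0b.png",cv2.resize(f,(800,600),interpolation=cv2.INTER_CUBIC))
print(arm.get_state())
E
```

```text
pics
scene 42.662505842589745 258.80102846739084 196.08033766002515
[[ 0.2459  0.57   -0.784   1.4545]
 [ 0.9692 -0.1572  0.1896 -0.2247]
 [-0.0152 -0.8064 -0.5911  0.7198]
 [ 0.      0.      0.      1.    ]]
top 52.037305672541514 258.1259377821731 192.9531272387852
[[-0.0058 -0.9843  0.1763  0.456 ]
 [-1.      0.0064  0.0026 -0.0094]
 [-0.0036 -0.1763 -0.9843  1.1559]
 [ 0.      0.      0.      1.    ]]
{'t': 0.1, 'q': array([-0.9019,  0.3593,  0.0111, -0.0003, -1.2241, -0.2881]), 'qd': array([ 0.0006, -0.0017,  0.0028,  0.0034, -0.0006,  0.0014]), 'joint_efforts': array([ -0.0016, -58.416 ,  29.3754,   7.0155,   0.0102,  -0.0001]), 'eef_pos': array([ 0.2507, -0.6263,  0.2477]), 'ee_rot': array([ 3.1401, -0.0001, -2.7609]), 'force': array([ 0.0216, -0.2778, -0.1824]), 'moment': array([ 0.0336, -0.0268,  0.0238]), 'gripper_force': 0.0, 'width': 0.08736571154367058}
```

View pics/scene0b.png

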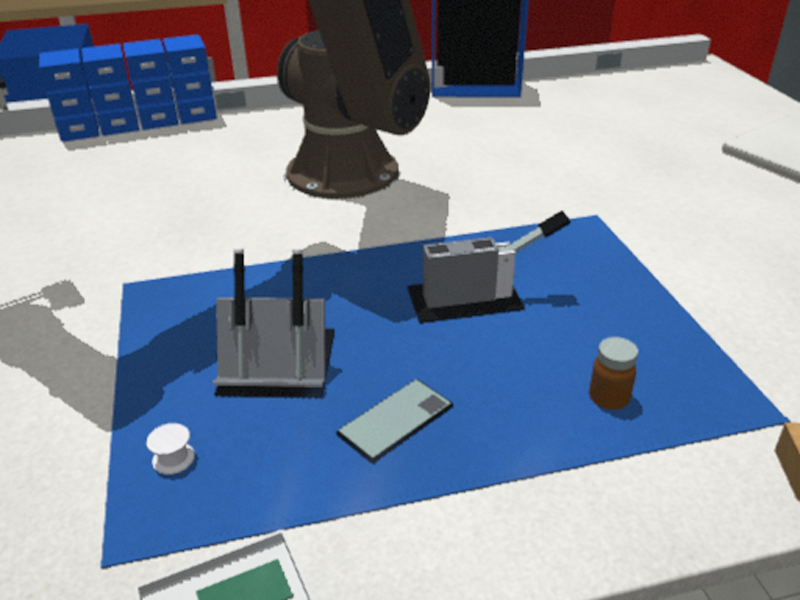

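View pics/top0b.png

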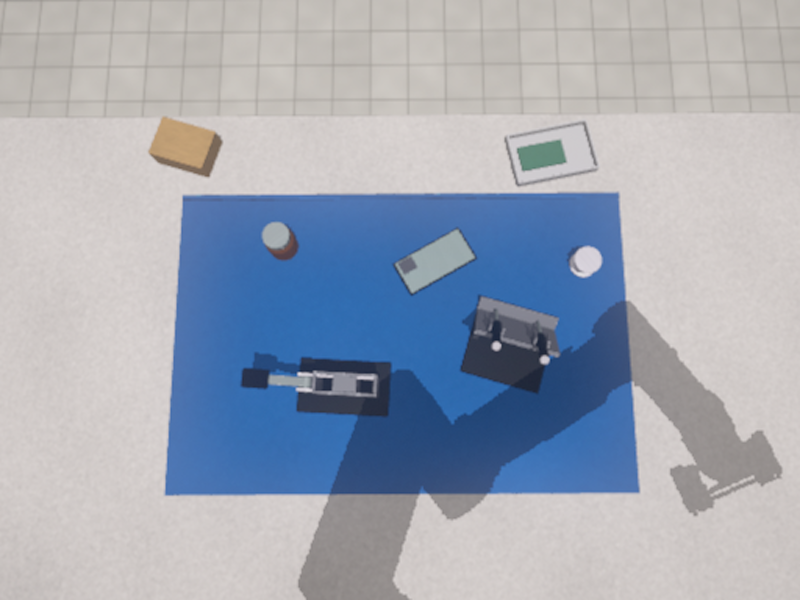

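The scene view shows the rest, with two black handles at about (238,285) and (297,285), and the stand at (465,275) with its lever pad at (555,222). The top view shows the driver caps at (497,346) and (545,360), the wells at (323,384) and (367,384), and the pad at (255,378). These are pixels of the 800x600 pictures. I'll look at enlarged crops for precise pixel positions.

```bash
python3 - <<'E'
import cv2
def crop(n,x,y,w,h,s):
    f=cv2.imread(f"pics/{n}0.png")[y:y+h,x:x+w]; g=cv2.resize(f,None,fx=s,fy=s,interpolation=cv2.INTER_CUBIC)
    for c in range(0,w,10):
        cv2.line(g,(c*s,0),(c*s,6),(0,255,255),1)
        if c%20==0: cv2.putText(g,str(x+c),(c*s,16),0,.35,(0,255,255),1)
    for r in range(0,h,10):
        cv2.line(g,(0,r*s),(6,r*s),(0,255,255),1)
        if r%20==0 and r: cv2.putText(g,str(y+r),(8,r*s+4),0,.35,(0,255,255),1)
    return g
cv2.imwrite("pics/rest.png",cv2.hconcat([crop("scene",130,155,80,100,5),crop("top",290,180,80,100,5)]))
cv2.imwrite("pics/stand.png",cv2.vconcat([crop("scene",260,130,110,60,5)[:, :550],crop("top",150,220,110,55,5)]))
E
```

```text
(no output)
```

View pics/rest.png

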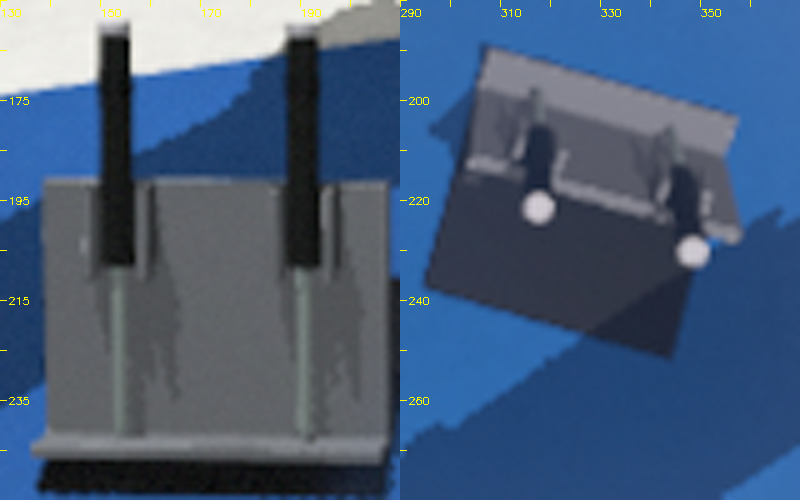

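View pics/stand.png

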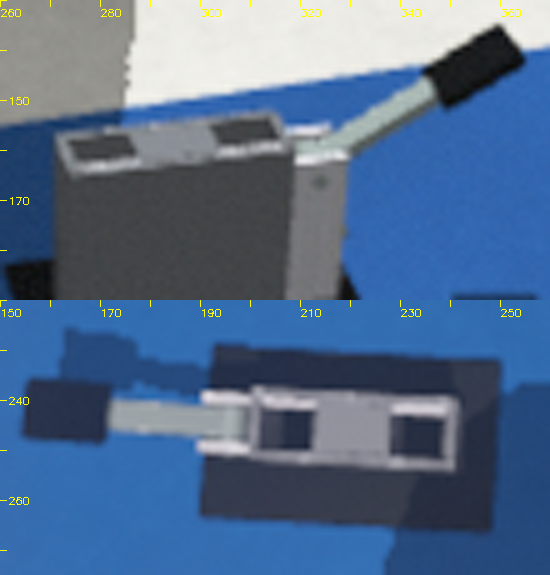

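The rest crops show the caps at scene (152.8,159.5) and (190.2,159.5), and at top (317.2,221.2) and (348.2,230.0). The handle/blade joints are at scene y≈208. The stand crops show rim corners at top (200,237), (241.6,239), (240.6,253.6) and (199.6,251.6), and the pad at (162.6,241.8).

```bash
cat > h.py <<'E'
from station import arm
import numpy as np
from scipy.spatial.transform import Rotation as R
np.set_printoptions(precision=4,suppress=True)
def ray(n,u,v):
    m=arm.camera_model(n);P=np.array(m["pose"]);f=192/np.tan(np.radians(m["fovy"]/2))
    d=P[:3,:3]@np.array([(u-m["cx"])/f,(v-m["cy"])/f,1]);return P[:3,3],d/np.linalg.norm(d)
def plane(n,u,v,z):
    o,d=ray(n,u,v);return o+d*(z-o[2])/d[2]
def tri(a,b):
    o1,d1=ray("scene",*a);o2,d2=ray("top",*b)
    s=np.linalg.lstsq(np.c_[d1,-d2],o2-o1,rcond=None)[0]
    p,q=o1+d1*s[0],o2+d2*s[1];return (p+q)/2,np.linalg.norm(p-q)
E
python3 - <<'E'
from h import *
def T(x,y,ox,oy):return ((x-2)/5+ox,(y-2)/5+oy)
S=lambda x,y:T(x,y,130,155); U=lambda x,y:T(x-400,y,290,180)
SS=lambda x,y:T(x,y,260,130); UU=lambda x,y:T(x,y-300,150,220)
print("capL(-y)",tri(S(116,24),U(693,252))); print("capR(+y)",tri(S(303,24),U(538,208)))
for n,a,b in(("joint L",S(118,267),U(677,155)),("joint R",S(303,268),U(541,123))):print(n,tri(a,b))
print("blade tip L/R on scene z~.02",plane("scene",*S(122,435),.02),plane("scene",*S(305,435),.02))
print("plate",plane("top",*U(427,287),.006),plane("top",*U(671,358),.006))
print("ledge ends",tri(S(32,443),U(738,117)),tri(S(388,440),U(486,45)))
print("stand rim corners (+x+y, +x-y,-x-y,-x+y)")
top=[(252,387),(460,397),(455,470),(250,460)];sc=[(293,148),(77,178),(57,133),(275,112)]
for a,b in zip(sc,top): print(tri(SS(*a),UU(*b)), plane("top",*UU(*b),.1))
print("wells top z.1",[plane("top",*UU(*p),.1) for p in((288,430),(418,435))])
for c in((215,345),(500,361),(491,531),(200,515)):print("base",plane("top",*UU(*c),.006))
print("pad", tri(SS(462,58),UU(65,411)))
E
```

```text
capL(-y) (array([ 0.537 , -0.2322,  0.1692]), np.float64(0.0008162626200308818))
capR(+y) (array([ 0.5594, -0.1554,  0.1698]), np.float64(0.0010942679838356261))
joint L (array([ 0.5968, -0.2461,  0.0862]), np.float64(0.0037991700484328664))
joint R (array([ 0.6153, -0.1713,  0.0843]), np.float64(0.0013560421988047004))
blade tip L/R on scene z~.02 [ 0.6268 -0.258   0.02  ] [ 0.6476 -0.1819  0.02  ]
plate [ 0.531  -0.1129  0.006 ] [ 0.4893 -0.2531  0.006 ]
ledge ends (array([ 0.6271, -0.2948,  0.0242]), np.float64(0.0010909244304182775)) (array([ 0.6698, -0.1487,  0.0285]), np.float64(0.00042569777730618226))
stand rim corners (+x+y, +x-y,-x-y,-x+y)
(array([0.526 , 0.1481, 0.0995]), np.float64(0.003232735456136807)) [0.5264 0.1495 0.1   ]
(array([0.5209, 0.0399, 0.0977]), np.float64(0.003123047123853523)) [0.5204 0.0382 0.1   ]
(array([0.4821, 0.0417, 0.0991]), np.float64(0.0015836589537038157)) [0.4819 0.0408 0.1   ]
(array([0.488 , 0.1506, 0.0965]), np.float64(0.0005823612560453901)) [0.4878 0.1498 0.1   ]
wells top z.1 [array([0.5035, 0.1299, 0.1   ]), array([0.5004, 0.0606, 0.1   ])]
base [0.5573 0.1858 0.006 ]
base [0.5469 0.0192 0.006 ]
base [0.4494 0.0245 0.006 ]
base [0.4594 0.1922 0.006 ]
pad (array([0.5117, 0.2392, 0.1268]), np.float64(0.0070664995864356435))
```

```bash
cat >> h.py <<'E'
import json,os
def fr(y,z):
    z=np.array(z,float);z/=np.linalg.norm(z);y=np.array(y,float);y-=z*(y@z);y/=np.linalg.norm(y);return np.c_[np.cross(y,z),y,z]
RG=fr([.28,.96,0],[.48,-.14,-.866]); RV=fr([.055,.998,0],[0,0,-1])
STAND=np.array([.5035,.095,0]); d=-RG[:,2]
def cmd(): # commanded pose, tracked
    if os.path.exists("cmd.json"):
        a=json.load(open("cmd.json"));return np.array(a[0]),np.array(a[1])
    return np.array([.251,-.627,.249]),R.from_euler("xyz",[3.1416,0,-2.761]).as_matrix()
def plan(*way):
    p,M=cmd()
    for t,Q in way:
        while True:
            s=M.T@(np.array(t)-p);w=R.from_matrix(M.T@Q).as_rotvec()
            k=min(1,.0999/np.abs(s).max()) if np.abs(s).max()>1e-6 else 1
            row=np.r_[np.round(w*k/(np.pi/2),2),np.round(s*k/.1,2)]
            n=int(np.ceil(max(np.linalg.norm(s*k)/.0625,np.degrees(np.linalg.norm(w*k))/10.7)*1.15))+1
            p=p+M@(row[3:]*.1);M=M@R.from_rotvec(row[:3]*np.pi/2).as_matrix()
            print(n,"rows",(row+0.).tolist(),"->",p)
            if k==1:break
    json.dump([p.tolist(),M.tolist()],open("cmd.json","w"))
E
python3 - <<'E'
from h import *
g=np.array([.5738,-.1596,.1438])+.003*d
plan((g+.09*d,RG),(g,RG))
E
```

```text
4 rows [0.03, -0.07, 0.09, -1.0, 0.78, 0.06] -> [ 0.3149 -0.5174  0.243 ]
4 rows [0.03, -0.08, 0.1, -0.94, 1.0, 0.13] -> [ 0.3837 -0.3981  0.2368]
4 rows [0.02, -0.07, 0.09, -0.66, 1.0, 0.16] -> [ 0.444  -0.2935  0.2316]
4 rows [0.02, -0.06, 0.09, -0.45, 1.0, 0.18] -> [ 0.4994 -0.1973  0.2264]
3 rows [0.01, -0.04, 0.04, -0.16, 0.56, 0.09] -> [ 0.5291 -0.1465  0.2245]
3 rows [0.0, 0.0, 0.0, 0.0, 0.0, 0.9] -> [ 0.5727 -0.1588  0.1467]
```

Call:
arm_command:
  series: [0.03,-0.07,0.09,-1.0,0.78,0.06,1,0.03,-0.07,0.09,-1.0,0.78,0.06,1,0.03,-0.07,0.09,-1.0,0.78,0.06,1,0.03,-0.07,0.09,-1.0,0.78,0.06,1]
  force: 20

```text
t: 0.6
eef_pos: [0.315, -0.5169, 0.2427]
ee_rot: [-3.102, 0.113, -2.899]
force: [-0.2, -0.3, 1.0]
width: 0.0875
gripper_force: 0.0
```

As predicted; continuing.

Call:
arm_command:
  series: [0.03,-0.08,0.1,-0.94,1.0,0.13,1,0.03,-0.08,0.1,-0.94,1.0,0.13,1,0.03,-0.08,0.1,-0.94,1.0,0.13,1,0.03,-0.08,0.1,-0.94,1.0,0.13,1]

```text
t: 1.1
eef_pos: [0.3838, -0.398, 0.2365]
ee_rot: [-3.082, 0.246, -3.052]
force: [0.8, 0.2, 0.3]
width: 0.0875
gripper_force: 0.0
```

Call:
arm_command:
  series: [0.02,-0.07,0.09,-0.66,1.0,0.16,1,0.02,-0.07,0.09,-0.66,1.0,0.16,1,0.02,-0.07,0.09,-0.66,1.0,0.16,1,0.02,-0.07,0.09,-0.66,1.0,0.16,1]

```text
t: 1.6
eef_pos: [0.444, -0.294, 0.2312]
ee_rot: [-3.093, 0.363, 3.089]
force: [0.2, 0.4, -0.6]
width: 0.0875
gripper_force: 0.0
```

Call:
arm_command:
  series: [0.02,-0.06,0.09,-0.45,1.0,0.18,1,0.02,-0.06,0.09,-0.45,1.0,0.18,1,0.02,-0.06,0.09,-0.45,1.0,0.18,1,0.02,-0.06,0.09,-0.45,1.0,0.18,1]

```text
t: 2.1
eef_pos: [0.4993, -0.1976, 0.2256]
ee_rot: [-3.122, 0.462, 2.938]
force: [-0.8, 0.1, -0.2]
width: 0.0876
gripper_force: 0.0
```

Call:
arm_command:
  series: [0.01,-0.04,0.04,-0.16,0.56,0.09,1,0.01,-0.04,0.04,-0.16,0.56,0.09,1,0.01,-0.04,0.04,-0.16,0.56,0.09,1]

```text
t: 2.48
eef_pos: [0.5284, -0.1477, 0.2233]
ee_rot: [-3.139, 0.525, 2.866]
force: [-0.9, -1.2, 0.1]
width: 0.0875
gripper_force: 0.0
```

Call:
arm_command:
  series: [0,0,0,0,0,0.3,0.7,0,0,0,0,0,0.6,0.7,0,0,0,0,0,0.9,0.7,0,0,0,0,0,0.9,0.7]

```text
t: 2.98
eef_pos: [0.5736, -0.1652, 0.1665]
ee_rot: [3.141, 0.49, 2.864]
force: [-0.9, -0.4, -0.6]
width: 0.0619
gripper_force: 0.0
```

Call:
arm_command:
  series: [0,0,0,0,0,0,0,0,0,0,0,0,0,0,0,0,0,0,0,0,0,0,0,0,0,0,0,0,0,0,0,0,0,0,0,0,0,0,0,0,0,0]

```text
t: 3.72
eef_pos: [0.5736, -0.1603, 0.1675]
ee_rot: [3.138, 0.491, 2.868]
force: [0.1, 0.3, 0.2]
width: 0.0128
gripper_force: 19.8
```

```bash
python3 - <<'E'
from h import *
import cv2
a=cv2.resize(arm.grab_frame("scene")[130:280,110:230],None,fx=3.3,fy=3.3,interpolation=2)
b=cv2.resize(arm.grab_frame("top")[150:300,270:390],None,fx=3.3,fy=3.3,interpolation=2)
cv2.imwrite("pics/grip1.png",cv2.hconcat([a,b]))
p,M=cmd();c=STAND+[.0019,.035,0]
plan((p+[0,0,.16],M),(c+[0,0,.31],RV),(c+[0,0,.27],RV))
E
```

```text
4 rows [0.0, 0.0, 0.0, -0.58, 0.0, -1.0] -> [ 0.5726 -0.1587  0.2623]
2 rows [0.0, 0.0, 0.0, -0.22, 0.0, -0.38] -> [ 0.5725 -0.1587  0.3062]
4 rows [-0.01, 0.13, -0.05, 0.47, 1.0, -0.29] -> [ 0.5466 -0.0474  0.3076]
4 rows [-0.02, 0.12, -0.05, 0.42, 1.0, -0.17] -> [0.5219 0.0595 0.3086]
3 rows [-0.01, 0.08, -0.04, 0.24, 0.68, -0.05] -> [0.5053 0.1299 0.31  ]
2 rows [0.0, 0.0, 0.0, 0.0, 0.0, 0.4] -> [0.5056 0.1301 0.27  ]
```

View pics/grip1.png

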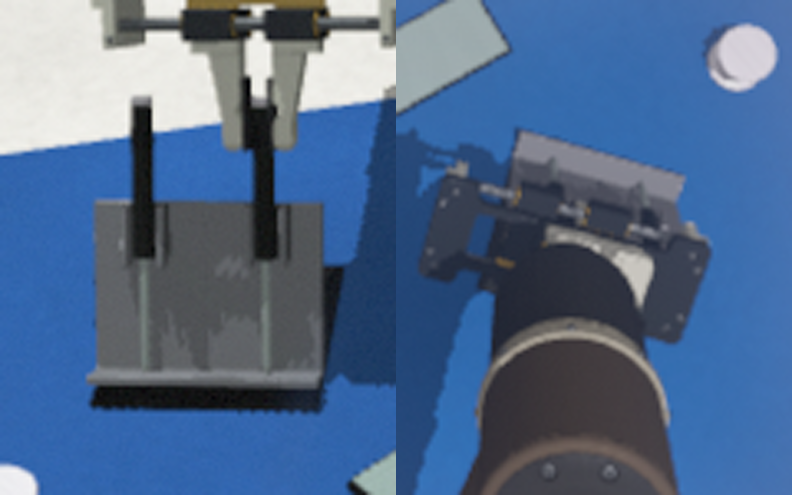

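The picture shows the fingers around only the handle's top end, about 20 mm short of the target, with the tilt reduced. That looks like a reach limit, so I'll check the joints before lifting.

```bash
python3 - <<'E'
from h import *
s=arm.get_state();print(s["q"]);print(s["eef_pos"],s["ee_rot"],s["joint_efforts"])
M=R.from_euler("xyz",s["ee_rot"]).as_matrix();print(M)
cap=np.array([.5594,-.1554,.1698]);print("cap in tool",M.T@(cap-s["eef_pos"]),"axis",M.T@d)
E
```

```text
[-0.193   0.0656 -1.0085  1.388  -0.0355 -3.0299]
[ 0.5736 -0.1603  0.1675] [3.1385 0.4914 2.8678] [ -0.078  -27.5165  22.4214   0.6641   0.0573   0.0207]
[[-0.8488  0.269   0.4552]
 [ 0.2384  0.9631 -0.1246]
 [-0.4719  0.0028 -0.8817]]
cap in tool [ 0.0122  0.0009 -0.0091] axis [ 0.0322  0.0081 -0.9994]
```

The elbow is at its limit (q3≈-1.01) and the wrist is singular (q5≈0), so the 30° outward tilt is too steep here. I'll let go, back off and take the handle with the tool about 6° off vertical.

Call:
arm_command:
  series: [0,0,0,0,0,0,0.7,0,0,0,0,0,0,0.7,0,0,0,0,0,0,0.7,0,0,0,0,0,-0.3,0.7,0,0,0,0,0,-0.7,0.7,0,0,0,0,0,-0.7,0.7]

```text
t: 4.58
eef_pos: [0.5441, -0.1544, 0.2294]
ee_rot: [-3.141, 0.495, 2.866]
force: [0.8, -1.9, 2.2]
width: 0.0603
gripper_force: 0.0
```

Call:
arm_command:
  series: [0,0.1,0,0,0,-0.2,0.7,0,0.2,0,0,0,-0.2,0.7,0,0.26,0,0,0,-0.2,0.7,0,0.26,0,0,0,-0.2,0.7,0,0.26,0,0,0,-0.2,0.7]

```text
t: 5.2
eef_pos: [0.5346, -0.1527, 0.2458]
ee_rot: [-3.139, 0.088, 2.865]
force: [-0.9, 0.9, 0.3]
width: 0.0614
gripper_force: 0.0
```

```bash
python3 - <<'E'
from h import *
import cv2
s=arm.get_state();print(s["t"],s["q"],s["eef_pos"],s["ee_rot"],s["width"])
M=R.from_euler("xyz",s["ee_rot"]).as_matrix();print(M)
a=cv2.resize(arm.grab_frame("scene")[110:260,110:260],None,fx=4,fy=4,interpolation=2)
cv2.imwrite("pics/back1.png",a)
E
```

```text
5.2 [ 0.0973  0.1135 -0.3397  0.04   -1.0364 -1.9636] [ 0.5346 -0.1527  0.2458] [-3.1393  0.0884  2.8652] 0.06135159036349926
[[-0.9583  0.2731  0.0843]
 [ 0.2719  0.962  -0.0263]
 [-0.0883 -0.0023 -0.9961]]
```

View pics/back1.png

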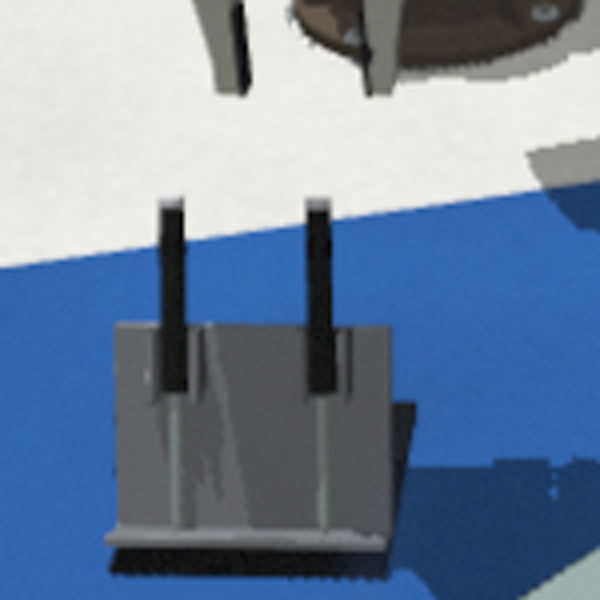

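Both drivers are back in their grooves, with caps at about scene (152.9,160) and (189.4,160), unchanged. I'll approach with this near-vertical tool.

```bash
cat >> h.py <<'E'
def sync():
    s=arm.get_state();json.dump([s["eef_pos"].tolist(),R.from_euler("xyz",s["ee_rot"]).as_matrix().tolist()],open("cmd.json","w"))
E
python3 - <<'E'
from h import *
sync();p,M=cmd()
g=np.array([.5738,-.1596,.1438])-.003*M[:,2]
plan((g+[0,0,.07],M),(g,M))
E
```

```text
2 rows [0.0, 0.0, 0.0, -0.37, 0.04, 0.33] -> [ 0.5736 -0.1597  0.2164]
3 rows [0.0, 0.0, 0.0, 0.06, 0.0, 0.69] -> [ 0.5737 -0.1599  0.1472]
```

Call:
arm_command:
  series: [0,0,0,-0.37,0.04,0.33,0.7,0,0,0,-0.37,0.04,0.33,0.7,0,0,0,-0.37,0.04,0.33,0.7]

```text
t: 5.62
eef_pos: [0.5738, -0.1595, 0.2171]
ee_rot: [-3.139, 0.088, 2.866]
force: [-0.2, 0.4, -1.0]
width: 0.0616
gripper_force: 0.0
```

Call:
arm_command:
  series: [0,0,0,0.06,0,0.35,0.7,0,0,0,0.06,0,0.69,0.7,0,0,0,0.06,0,0.69,0.7,0,0,0,0.06,0,0.69,0.7]

```text
t: 6.12
eef_pos: [0.5753, -0.1596, 0.1498]
ee_rot: [-3.14, 0.091, 2.866]
force: [-0.1, 0.2, 0.9]
width: 0.061
gripper_force: 0.0
```

Call:
arm_command:
  series: [0,0,0,0,0,0,0,0,0,0,0,0,0,0,0,0,0,0,0,0,0,0,0,0,0,0,0,0,0,0,0,0,0,0,0,0,0,0,0,0,0,0]

```text
t: 6.88
eef_pos: [0.5748, -0.1596, 0.1477]
ee_rot: [-3.14, 0.088, 2.866]
force: [-0.5, -0.5, -0.1]
width: 0.0135
gripper_force: 20.0
```

Call:
arm_command:
  series: [0,0,0,-0.09,0,-0.3,0,0,0,0,-0.09,0,-0.6,0,0,0,0,-0.09,0,-1,0,0,0,0,-0.09,0,-1,0]

```text
t: 7.38
eef_pos: [0.5765, -0.1596, 0.2518]
ee_rot: [-3.141, 0.094, 2.866]
force: [0.4, -0.4, -0.9]
width: 0.0138
gripper_force: 20.0
```

```bash
python3 - <<'E'
from h import *
import cv2
s=arm.get_state();print(s["t"],s["q"],s["eef_pos"],s["ee_rot"],s["width"],s["gripper_force"])
a=arm.grab_frame("scene");cv2.imwrite("pics/l1raw.png",a)
cv2.imwrite("pics/lift1.png",cv2.resize(a[60:260,110:310],None,fx=3,fy=3,interpolation=2))
sync();p,M=cmd();print(p)
S=R.align_vectors([[0,0,1]],[d])[0].as_matrix()
# minimal rotation d->z then yaw
ax=np.cross(d,[0,0,1]);an=np.arcsin(np.linalg.norm(ax));S=R.from_rotvec(ax/np.linalg.norm(ax)*an).as_matrix()
RI=R.from_rotvec([0,0,.229]).as_matrix()@S@M
np.save("RI.npy",RI);print(RI, RI@M.T@d)
c=STAND+[.0019,.035,0]
# TCP relative to driver: grasp point is TCP+.003 z
o=-.003*RI[:,2]
plan((p+[0,0,.05],M),(c+o+[0,0,.30],RI))
E
```

```text
7.375 [ 0.0768  0.177  -0.2485  0.0378 -1.0573 -1.9402] [ 0.5765 -0.1596  0.2518] [-3.1411  0.0942  2.8662] 0.013755719602237197 20.001474309683545
[ 0.5755 -0.1594  0.2496]
[[-0.907   0.0476 -0.4185]
 [ 0.0418  0.9989  0.023 ]
 [ 0.4191  0.0034 -0.9079]] [-0.  0.  1.]
2 rows [0.0, 0.0, 0.0, -0.05, 0.0, -0.5] -> [ 0.5759 -0.1595  0.2999]
4 rows [0.01, 0.13, -0.06, 0.56, 1.0, -0.06] -> [ 0.549  -0.0479  0.3007]
4 rows [0.01, 0.12, -0.05, 0.44, 1.0, 0.02] -> [0.5238 0.0584 0.3022]
3 rows [0.0, 0.08, -0.04, 0.24, 0.69, 0.06] -> [0.5063 0.1296 0.3026]
```

View pics/lift1.png

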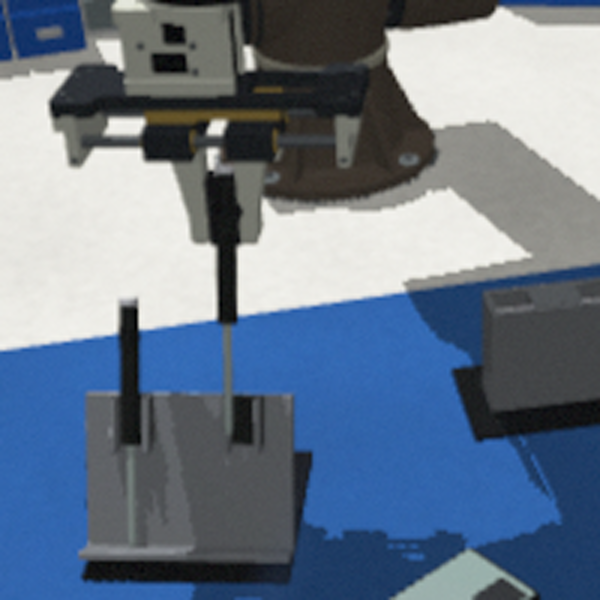

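The driver is held, with its cap at crop (223,168) and its handle end at (228,322). I'll carry it to well_a.

Call:
arm_command:
  series: [0,0,0,-0.05,0,-0.5,0,0,0,0,-0.05,0,-0.5,0,0,0,0,-0.05,0,-0.5,0]

```text
t: 7.8
eef_pos: [0.5751, -0.1594, 0.2972]
ee_rot: [-3.14, 0.087, 2.866]
force: [0.5, 0.9, -0.9]
width: 0.0138
gripper_force: 20.0
```

Call:
arm_command:
  series: [0.01,0.13,-0.06,0.56,1,-0.06,0,0.01,0.13,-0.06,0.56,1,-0.06,0,0.01,0.13,-0.06,0.56,1,-0.06,0,0.01,0.13,-0.06,0.56,1,-0.06,0,0.01,0.13,-0.06,0.56,1,-0.06,0]

```text
t: 8.43
eef_pos: [0.5483, -0.0488, 0.2987]
ee_rot: [-3.125, -0.118, 2.957]
force: [-0.4, -0.2, -0.3]
width: 0.0136
gripper_force: 20.0
```

Call:
arm_command:
  series: [0.01,0.12,-0.05,0.44,1,0.02,0,0.01,0.12,-0.05,0.44,1,0.02,0,0.01,0.12,-0.05,0.44,1,0.02,0,0.01,0.12,-0.05,0.44,1,0.02,0,0.01,0.12,-0.05,0.44,1,0.02,0]

```text
t: 9.05
eef_pos: [0.5235, 0.0571, 0.3011]
ee_rot: [-3.126, -0.306, 3.034]
force: [-0.5, -0.8, 0.5]
width: 0.0137
gripper_force: 20.0
```

Call:
arm_command:
  series: [0,0.08,-0.04,0.24,0.69,0.06,0,0,0.08,-0.04,0.24,0.69,0.06,0,0,0.08,-0.04,0.24,0.69,0.06,0,0,0.08,-0.04,0.24,0.69,0.06,0]

```text
t: 9.55
eef_pos: [0.506, 0.1284, 0.3018]
ee_rot: [3.133, -0.431, 3.101]
force: [0.4, -0.3, -0.5]
width: 0.0137
gripper_force: 20.0
```

```bash
python3 - <<'E'
from h import *
import cv2
s=arm.get_state();print(s["t"],s["q"],s["eef_pos"],s["ee_rot"],s["width"],s["gripper_force"])
M=R.from_euler("xyz",s["ee_rot"]).as_matrix();print(np.load("RI.npy").T@M)
a=arm.grab_frame("scene");cv2.imwrite("pics/o1raw.png",a);b=arm.grab_frame("top");cv2.imwrite("pics/o1top.png",b)
x0,y0=240,40
a=cv2.resize(a[y0:y0+150,x0:x0+100],None,fx=4,fy=4,interpolation=2);b=cv2.resize(b[170:320,150:250],None,fx=4,fy=4,interpolation=2)
cv2.imwrite("pics/over1.png",cv2.hconcat([a,b]))
E
```

```text
9.55 [ 0.4659  0.3308  0.1072 -0.2141 -1.7224 -2.0712] [0.506  0.1284 0.3018] [ 3.1332 -0.4312  3.101 ] 0.013669137337585274 20.00089119770564
[[ 1.      0.005  -0.0012]
 [-0.005   1.      0.0024]
 [ 0.0012 -0.0024  1.    ]]
```

View pics/over1.png

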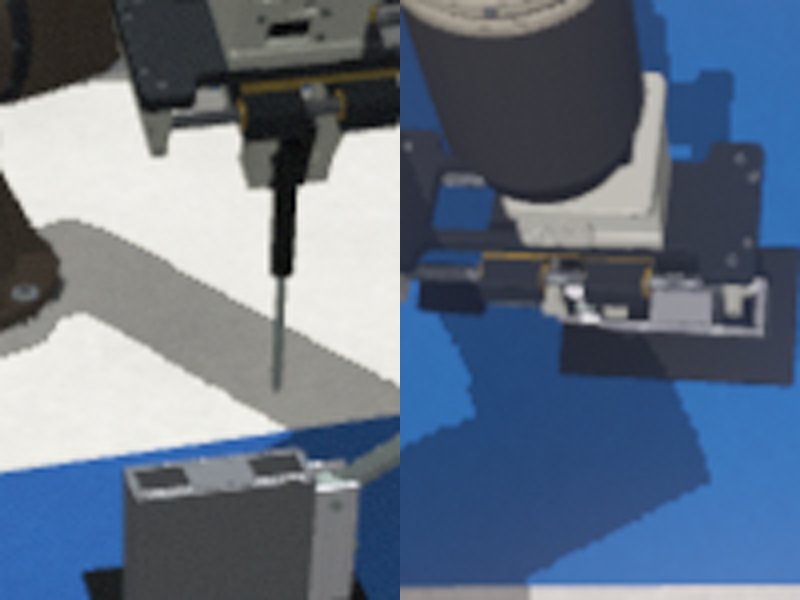

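In the scene view the driver hangs vertically, with the handle end at crop (283,273) and the tip at (277,390), beside and above well_a at (275,466). In the top view the cap is at crop (575,290). I'll check these against the expected pose.

```bash
python3 - <<'E'
from h import *
def proj(n,P):
    m=arm.camera_model(n);T=np.linalg.inv(np.array(m["pose"]));c=T[:3,:3]@np.array(P)+T[:3,3];f=192/np.tan(np.radians(m["fovy"]/2))
    return np.array([f*c[0]/c[2]+m["cx"],f*c[1]/c[2]+m["cy"]])
s=arm.get_state();M=R.from_euler("xyz",s["ee_rot"]).as_matrix();g=s["eef_pos"]+.003*M[:,2];print("grasp",g)
for L,n in((-.148,"tip"),(-.073,"joint"),(.032,"cap")):
    q=g+[0,0,L];print(n,q,proj("scene",q),(proj("scene",q)-[240,40])*4+1.5, (proj("top",q)-[150,170])*4+[401.5,1.5])
for u,v in(((277-1.5)/4+240,(390-1.5)/4+40),((283-1.5)/4+240,(273-1.5)/4+40)):
    o,r=ray("scene",u,v);print("at x=g", o+r*(g[0]-o[0])/r[0])
for w in(.035,-.035):
    q=STAND+[.055*w,w,.1];print("well",q,(proj("scene",q)-[240,40])*4+1.5,(proj("top",q)-[150,170])*4+[401.5,1.5])
E
```

```text
grasp [0.5047 0.1285 0.2991]
tip [0.5047 0.1285 0.1511] [309.106  136.8113] [277.9241 388.7452] [621.9433 298.3584]
joint [0.5047 0.1285 0.2261] [310.6207 107.4794] [283.9829 271.4178] [604.5364 292.2259]
cap [0.5047 0.1285 0.3311] [312.958   62.2189] [293.332   90.3755] [574.906 281.787]
at x=g [0.5047 0.128  0.1504]
at x=g [0.5047 0.128  0.2252]
well [0.5054 0.13   0.1   ] [276.8138 463.9317] [630.1895 300.9508]
well [0.5016 0.06   0.1   ] [162.6869 477.3521] [735.1896 306.142 ]
```

Measured and expected positions agree within about 1 mm. Lowering in stages.

```bash
python3 - <<'E'
from h import *
sync();p,M=cmd();c=STAND+[.0019,.035,0]-.003*M[:,2]
plan((c+[0,0,.215],M),(c+[0,0,.158],M))
E
```

```text
3 rows [0.0, 0.0, 0.0, -0.36, 0.01, 0.76] -> [0.5069 0.1301 0.2178]
3 rows [0.0, 0.0, 0.0, -0.24, -0.01, 0.52] -> [0.507  0.1295 0.1605]
```

Call:
arm_command:
  series: [0,0,0,-0.18,0.01,0.38,0,0,0,0,-0.36,0.01,0.76,0,0,0,0,-0.36,0.01,0.76,0,0,0,0,-0.36,0.01,0.76,0]

```text
t: 10.15
eef_pos: [0.5077, 0.1308, 0.2189]
ee_rot: [3.133, -0.431, 3.102]
force: [-0.3, 0.2, 0.1]
width: 0.0133
gripper_force: 20.0
```

Call:
arm_command:
  series: [0,0,0,-0.06,0,0.13,0,0,0,0,-0.12,0,0.26,0,0,0,0,-0.18,0,0.39,0,0,0,0,-0.24,0,0.52,0,0,0,0,-0.24,0,0.52,0]

```text
t: 10.78
eef_pos: [0.5061, 0.1313, 0.1585]
ee_rot: [3.134, -0.435, 3.101]
force: [0.0, -0.7, -0.9]
width: 0.0134
gripper_force: 20.0
```

Call:
arm_command:
  series: [0,0,0,0,0,0,0.5,0,0,0,0,0,0,0.5,0,0,0,0,0,0,0.5,0,0,0,0,0,0,0.5]

```text
t: 11.28
eef_pos: [0.5069, 0.1316, 0.1602]
ee_rot: [3.133, -0.432, 3.102]
force: [0.0, 0.6, -0.1]
width: 0.0426
gripper_force: 0.0
```

Call:
arm_command:
  series: [0,0,0,0.2,0,-0.45,0.5,0,0,0,0.4,0,-0.9,0.5,0,0,0,0.4,0,-0.9,0.5,0,0,0,0.4,0,-0.9,0.5]

```text
t: 11.78
eef_pos: [0.508, 0.1308, 0.2585]
ee_rot: [3.132, -0.432, 3.102]
force: [0.4, 0.1, -1.1]
width: 0.044
gripper_force: 0.0
```

```bash
python3 - <<'E'
from h import *
import cv2
s=arm.get_state();print(s["t"],s["q"],s["eef_pos"],s["ee_rot"],s["width"])
a=arm.grab_frame("scene");b=arm.grab_frame("top");cv2.imwrite("pics/r1top.png",b)
a=cv2.resize(a[70:220,250:350],None,fx=4,fy=4,interpolation=2);b=cv2.resize(b[170:320,150:250],None,fx=4,fy=4,interpolation=2)
cv2.imwrite("pics/in1.png",cv2.hconcat([a,b]))
sync();p,M=cmd()
Q=R.from_euler("xyz",[-3.141,.09,2.866]).as_matrix()
g=np.array([.5514,-.2364,.143])-.003*Q[:,2]
plan((p+[0.02,0,.05],M),(g+[0,0,.08],Q),(g,Q))
E
```

```text
11.775 [ 0.4675  0.3602  0.0505 -0.2136 -1.6387 -2.0534] [0.508  0.1308 0.2585] [ 3.1324 -0.4323  3.1022] 0.04404076591003244
2 rows [0.0, 0.0, 0.0, 0.03, 0.01, -0.54] -> [0.5277 0.1304 0.3078]
3 rows [-0.01, -0.09, 0.04, -0.19, -1.0, 0.15] -> [0.5343 0.0302 0.2855]
3 rows [0.0, -0.09, 0.04, -0.23, -1.0, 0.17] -> [ 0.5406 -0.0711  0.2626]
3 rows [-0.01, -0.1, 0.04, -0.27, -1.0, 0.2] -> [ 0.5471 -0.174   0.2402]
3 rows [0.0, -0.05, 0.03, -0.18, -0.6, 0.15] -> [ 0.5508 -0.2366  0.2256]
3 rows [0.0, 0.0, 0.0, 0.07, 0.0, 0.79] -> [ 0.5506 -0.2366  0.1462]
```

View pics/in1.png

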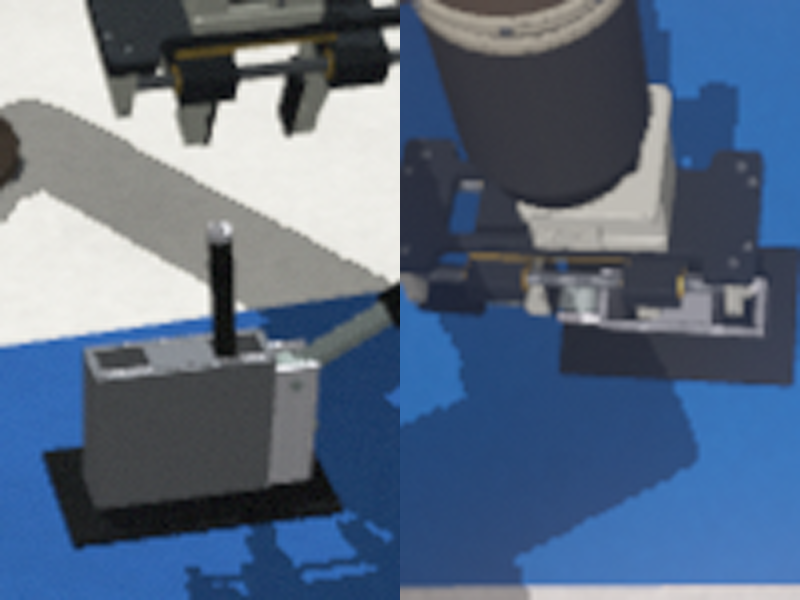

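Driver one stands upright in well_a, with its cap at crop (218,235) and its handle inside the rim. Going for the second driver.

Call:
arm_command:
  series: [0,0,0,0.03,0.01,-0.54,0.7,0,0,0,0.03,0.01,-0.54,0.7,0,0,0,0.03,0.01,-0.54,0.7]

```text
t: 12.25
eef_pos: [0.5278, 0.1305, 0.3076]
ee_rot: [3.133, -0.434, 3.102]
force: [-0.0, -0.4, -0.4]
width: 0.0609
gripper_force: 0.0
```

Call:
arm_command:
  series: [-0.01,-0.09,0.04,-0.19,-1,0.15,0.7,-0.01,-0.09,0.04,-0.19,-1,0.15,0.7,-0.01,-0.09,0.04,-0.19,-1,0.15,0.7]

```text
t: 12.62
eef_pos: [0.5332, 0.028, 0.2848]
ee_rot: [-3.14, -0.295, 3.031]
force: [0.1, 0.5, -0.3]
width: 0.0611
gripper_force: 0.0
```

Call:
arm_command:
  series: [0,-0.09,0.04,-0.23,-1,0.17,0.7,0,-0.09,0.04,-0.23,-1,0.17,0.7,0,-0.09,0.04,-0.23,-1,0.17,0.7]

```text
t: 13.0
eef_pos: [0.5398, -0.0725, 0.2619]
ee_rot: [-3.127, -0.152, 2.969]
force: [-1.3, 0.2, -0.5]
width: 0.0611
gripper_force: 0.0
```

Call:
arm_command:
  series: [-0.01,-0.1,0.04,-0.27,-1,0.2,0.7,-0.01,-0.1,0.04,-0.27,-1,0.2,0.7,-0.01,-0.1,0.04,-0.27,-1,0.2,0.7]

```text
t: 13.38
eef_pos: [0.5468, -0.1749, 0.2396]
ee_rot: [-3.139, 0.006, 2.907]
force: [-0.1, 0.4, 0.7]
width: 0.0613
gripper_force: 0.0
```

Call:
arm_command:
  series: [0,-0.05,0.03,-0.18,-0.6,0.15,0.7,0,-0.05,0.03,-0.18,-0.6,0.15,0.7,0,-0.05,0.03,-0.18,-0.6,0.15,0.7,0,-0.05,0.03,-0.18,-0.6,0.15,0.7]

```text
t: 13.88
eef_pos: [0.5521, -0.2352, 0.2265]
ee_rot: [3.141, 0.087, 2.864]
force: [0.3, 0.2, 0.9]
width: 0.0613
gripper_force: 0.0
```

```bash
python3 - <<'E'
from h import *
s=arm.get_state();print(s["t"],s["q"])
sync();p,M=cmd();print(p,M)
g=np.array([.5514,-.2364,.143])-.003*M[:,2]
plan((g,M))
E
```

```text
13.875 [-0.0662  0.2032 -0.268   0.0213 -1.015  -1.793 ]
[ 0.5521 -0.2352  0.2265] [[-0.958   0.2744  0.0832]
 [ 0.2733  0.9616 -0.0236]
 [-0.0865  0.0001 -0.9962]]
3 rows [0.0, 0.0, 0.0, 0.08, -0.01, 0.8] -> [ 0.5508 -0.2359  0.1461]
```

Call:
arm_command:
  series: [0,0,0,0.04,-0.01,0.4,0.7,0,0,0,0.08,-0.01,0.8,0.7,0,0,0,0.08,-0.01,0.8,0.7,0,0,0,0.08,-0.01,0.8,0.7]

```text
t: 14.38
eef_pos: [0.5515, -0.2368, 0.1475]
ee_rot: [-3.141, 0.088, 2.864]
force: [0.8, 0.7, -0.2]
width: 0.0611
gripper_force: 0.0
```

Call:
arm_command:
  series: [0,0,0,0,0,0,0,0,0,0,0,0,0,0,0,0,0,0,0,0,0,0,0,0,0,0,0,0,0,0,0,0,0,0,0,0,0,0,0,0,0,0]

```text
t: 15.12
eef_pos: [0.5501, -0.2372, 0.1459]
ee_rot: [-3.141, 0.087, 2.862]
force: [-0.4, -0.8, 0.6]
width: 0.0132
gripper_force: 20.0
```

Call:
arm_command:
  series: [0,0,0,-0.09,0,-0.3,0,0,0,0,-0.09,0,-0.6,0,0,0,0,-0.09,0,-1,0,0,0,0,-0.09,0,-1,0]

```text
t: 15.62
eef_pos: [0.552, -0.2376, 0.2499]
ee_rot: [3.141, 0.093, 2.863]
force: [0.3, -0.4, -1.3]
width: 0.0135
gripper_force: 20.0
```

```bash
python3 - <<'E'
from h import *
s=arm.get_state();print(s["t"],s["width"],s["gripper_force"],s["eef_pos"])
sync();p,M=cmd();RI=np.load("RI.npy")
c=STAND+[-.0019,-.035,0]-.003*RI[:,2]
plan((p+[0,0,.05],M),(c+[0,0,.30],RI))
E
```

```text
15.625 0.013494822449668637 19.997896626591682 [ 0.552  -0.2376  0.2499]
2 rows [0.0, 0.0, 0.0, -0.05, 0.0, -0.5] -> [ 0.5523 -0.2377  0.3002]
4 rows [0.01, 0.12, -0.05, 0.47, 1.0, -0.05] -> [ 0.5344 -0.1285  0.3008]
3 rows [0.01, 0.12, -0.05, 0.38, 1.0, 0.01] -> [ 0.5172 -0.023   0.302 ]
3 rows [0.0, 0.09, -0.05, 0.24, 0.81, 0.05] -> [0.5027 0.0604 0.3027]
```

Call:
arm_command:
  series: [0,0,0,-0.05,0,-0.5,0,0,0,0,-0.05,0,-0.5,0,0,0,0,-0.05,0,-0.5,0]

```text
t: 16.0
eef_pos: [0.5507, -0.2371, 0.2957]
ee_rot: [3.141, 0.086, 2.862]
force: [0.4, 0.9, -0.9]
width: 0.0137
gripper_force: 20.0
```

Call:
arm_command:
  series: [0.01,0.12,-0.05,0.47,1,-0.05,0,0.01,0.12,-0.05,0.47,1,-0.05,0,0.01,0.12,-0.05,0.47,1,-0.05,0,0.01,0.12,-0.05,0.47,1,-0.05,0]

```text
t: 16.5
eef_pos: [0.533, -0.1282, 0.2964]
ee_rot: [-3.126, -0.104, 2.94]
force: [-0.4, -0.0, -0.2]
width: 0.0134
gripper_force: 20.0
```

Call:
arm_command:
  series: [0.01,0.12,-0.05,0.38,1,0.01,0,0.01,0.12,-0.05,0.38,1,0.01,0,0.01,0.12,-0.05,0.38,1,0.01,0,0.01,0.12,-0.05,0.38,1,0.01,0]

```text
t: 17.0
eef_pos: [0.516, -0.0236, 0.2985]
ee_rot: [-3.125, -0.292, 3.015]
force: [-1.2, -0.7, -1.4]
width: 0.0136
gripper_force: 20.0
```

Call:
arm_command:
  series: [0,0.09,-0.05,0.24,0.81,0.05,0,0,0.09,-0.05,0.24,0.81,0.05,0,0,0.09,-0.05,0.24,0.81,0.05,0,0,0.09,-0.05,0.24,0.81,0.05,0,0,0.09,-0.05,0.24,0.81,0.05,0]

```text
t: 17.62
eef_pos: [0.5015, 0.0596, 0.3002]
ee_rot: [3.128, -0.433, 3.099]
force: [0.8, 0.2, -0.6]
width: 0.0134
gripper_force: 20.0
```

```bash
python3 - <<'E'
from h import *
import cv2
s=arm.get_state();print(s["t"],s["q"],s["eef_pos"],s["ee_rot"],s["width"])
M=R.from_euler("xyz",s["ee_rot"]).as_matrix();print(np.load("RI.npy").T@M)
def proj(n,P):
    m=arm.camera_model(n);T=np.linalg.inv(np.array(m["pose"]));c=T[:3,:3]@np.array(P)+T[:3,3];f=192/np.tan(np.radians(m["fovy"]/2))
    return np.array([f*c[0]/c[2]+m["cx"],f*c[1]/c[2]+m["cy"]])
g=s["eef_pos"]+.003*M[:,2]
im=arm.grab_frame("scene");hsv=im.astype(int).max(2)
# handle: dark run per row near expected axis
for L in(-.05,-.06,-.07,-.078,-.09,-.11,-.13,-.145,-.15,-.155):
    u,v=proj("scene",g+[0,0,L]);v=int(round(v));c=int(round(u));print(L,"exp u %.1f"%u,"row",v,hsv[v,c-8:c+9])
sync();p,M=cmd();c=STAND+[-.0019,-.035,0]-.003*M[:,2]
plan((c+[0,0,.215],M),(c+[0,0,.158],M))
E
```

```text
17.625 [ 0.3673  0.3104  0.061  -0.183  -1.7144 -1.9743] [0.5015 0.0596 0.3002] [ 3.1276 -0.4327  3.0986] 0.01343124840999145
[[ 1.      0.0028  0.0003]
 [-0.0028  1.      0.009 ]
 [-0.0003 -0.009   1.    ]]
-0.05 exp u 280.7 row 102 [145 143 142 193 161  78  22  22  19  21  65 217 237 236 237 237 236]
-0.06 exp u 280.7 row 106 [144 143 143 141 104  45  19  15  24  18  54 212 234 235 236 237 237]
-0.07 exp u 280.6 row 110 [141 142 142 144 103  47  21  21  23  20  44 125 144 143 143 192 210]
-0.078 exp u 280.6 row 113 [141 143 141 139 140 128  92  65  67 102 134 144 143 143 142 140 141]
-0.09 exp u 280.5 row 118 [141 143 143 143 143 143 111  91  93 127 139 143 142 142 140 141 138]
-0.11 exp u 280.4 row 126 [207 187 156 141 142 140 137 112  90  90 129 140 140 139 141 142 143]
-0.13 exp u 280.3 row 134 [237 236 237 235 236 235 235 191 122  90 210 234 234 209 159 141 143]
-0.145 exp u 280.3 row 139 [237 237 238 237 238 237 237 197 121 104 220 238 238 237 237 237 236]
-0.15 exp u 280.2 row 141 [237 237 235 237 238 238 239 239 191 163 224 238 238 238 238 238 237]
-0.155 exp u 280.2 row 143 [236 236 237 239 239 239 237 237 237 237 237 238 237 235 235 236 236]
3 rows [0.0, 0.0, 0.0, -0.36, -0.01, 0.74] -> [0.5032 0.0597 0.2179]
3 rows [0.0, 0.0, 0.0, -0.24, -0.01, 0.52] -> [0.5031 0.0595 0.1606]
```

The tip is on the expected line within about 1 mm. Lowering.

Call:
arm_command:
  series: [0,0,0,-0.18,-0.01,0.37,0,0,0,0,-0.36,-0.01,0.74,0,0,0,0,-0.36,-0.01,0.74,0,0,0,0,-0.36,-0.01,0.74,0]

```text
t: 18.18
eef_pos: [0.504, 0.0604, 0.219]
ee_rot: [3.128, -0.432, 3.1]
force: [0.5, 0.4, 0.7]
width: 0.0138
gripper_force: 20.0
```

Call:
arm_command:
  series: [0,0,0,-0.06,0,0.13,0,0,0,0,-0.12,0,0.26,0,0,0,0,-0.18,0,0.39,0,0,0,0,-0.24,0,0.52,0,0,0,0,-0.24,0,0.52,0]

```text
t: 18.8
eef_pos: [0.5024, 0.0613, 0.1588]
ee_rot: [3.129, -0.437, 3.099]
force: [0.7, 0.7, -0.4]
width: 0.0136
gripper_force: 20.0
```

Call:
arm_command:
  series: [0,0,0,0,0,0,0.5,0,0,0,0,0,0,0.5,0,0,0,0,0,0,0.5,0,0,0,0,0,0,0.5]

```text
t: 19.3
eef_pos: [0.5032, 0.0615, 0.1605]
ee_rot: [3.127, -0.433, 3.1]
force: [-0.1, 0.0, 0.7]
width: 0.0429
gripper_force: 0.0
```

Call:
arm_command:
  series: [0,0,0,0.2,0,-0.45,0.5,0,0,0,0.4,0,-0.9,0.5,0,0,0,0.4,0,-0.9,0.5,0,0,0,0.4,0,-0.9,0.5]

```text
t: 19.8
eef_pos: [0.5043, 0.0602, 0.2587]
ee_rot: [3.127, -0.434, 3.1]
force: [1.0, -0.2, -0.8]
width: 0.0438
gripper_force: 0.0
```

```bash
python3 - <<'E'
from h import *
import cv2
s=arm.get_state();print(s["t"],s["q"],s["eef_pos"],s["ee_rot"],s["width"])
sync();p,M=cmd();RP=fr([-.998,.055,0],[0,0,-1])
plan((p+[.03,0,.07],M),([.5135,.247,.32],RP),([.5135,.247,.20],RP))
a=arm.grab_frame("scene");b=arm.grab_frame("top")
a=cv2.resize(a[70:220,250:350],None,fx=4,fy=4,interpolation=2);b=cv2.resize(b[170:320,150:250],None,fx=4,fy=4,interpolation=2)
cv2.imwrite("pics/in2.png",cv2.hconcat([a,b]))
E
```

```text
19.8 [ 0.3665  0.3402  0.0076 -0.1815 -1.6334 -1.957 ] [0.5043 0.0602 0.2587] [ 3.1269 -0.4335  3.1001] 0.04378159826455562
3 rows [0.0, 0.0, 0.0, 0.02, 0.02, -0.76] -> [0.5345 0.0598 0.3286]
7 rows [0.12, -0.11, -0.52, 0.12, 1.0, 0.12] -> [0.5233 0.1605 0.3241]
6 rows [0.1, -0.1, -0.46, -0.55, 0.67, -0.01] -> [0.5136 0.2466 0.3203]
3 rows [0.0, 0.0, 0.0, 0.0, -0.01, 1.0] -> [0.5139 0.2467 0.2203]
2 rows [0.0, 0.0, 0.0, 0.0, 0.0, 0.2] -> [0.5138 0.2467 0.2003]
```

View pics/in2.png

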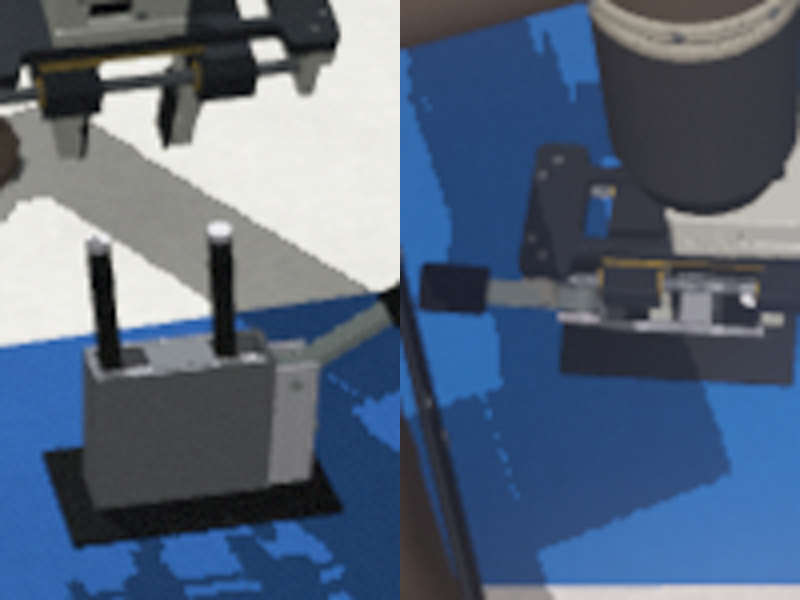

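Both drivers stand in their wells, with caps at crop (218,235) and (98,243). The second one leans slightly and the lever is still up. Moving over the pad with the fingers shut.

Call:
arm_command:
  series: [0,0,0,0.02,0.02,-0.76,0.3,0,0,0,0.02,0.02,-0.76,0,0,0,0,0.02,0.02,-0.76,0]

```text
t: 20.27
eef_pos: [0.5351, 0.0599, 0.3281]
ee_rot: [3.127, -0.434, 3.1]
force: [-0.2, 0.6, 0.2]
width: 0.0193
gripper_force: 0.0
```

Call:
arm_command:
  series: [0.12,-0.11,-0.52,0.12,1,0.12,0,0.12,-0.11,-0.52,0.12,1,0.12,0,0.12,-0.11,-0.52,0.12,1,0.12,0,0.12,-0.11,-0.52,0.12,1,0.12,0,0.12,-0.11,-0.52,0.12,1,0.12,0,0.12,-0.11,-0.52,0.12,1,0.12,0,0.12,-0.11,-0.52,0.12,1,0.12,0]

```text
t: 21.15
eef_pos: [0.5232, 0.1604, 0.323]
ee_rot: [3.045, -0.204, -2.337]
force: [-0.8, 0.5, 0.9]
width: 0.0004
gripper_force: 0.0
```

Call:
arm_command:
  series: [0.1,-0.1,-0.46,-0.55,0.67,-0.01,0,0.1,-0.1,-0.46,-0.55,0.67,-0.01,0,0.1,-0.1,-0.46,-0.55,0.67,-0.01,0,0.1,-0.1,-0.46,-0.55,0.67,-0.01,0,0.1,-0.1,-0.46,-0.55,0.67,-0.01,0,0.1,-0.1,-0.46,-0.55,0.67,-0.01,0]

```text
t: 21.9
eef_pos: [0.5139, 0.2464, 0.3199]
ee_rot: [3.133, -0.0, -1.625]
force: [1.0, -0.8, -0.4]
width: 0.0006
gripper_force: 0.0
```

```bash
python3 - <<'E'
from h import *
s=arm.get_state();print(s["t"],s["q"],s["eef_pos"],s["width"])
sync();p,M=cmd();print(M);RP=fr([-.998,.055,0],[0,0,-1])
plan(([.5135,.247,.23],RP),([.5135,.247,.165],RP))
E
```

```text
21.9 [ 0.7864  0.152  -0.102  -0.006  -1.3227 -0.8387] [0.5139 0.2464 0.3199] 0.0006024500428151305
[[-0.0538 -0.9985 -0.0082]
 [-0.9986  0.0538 -0.    ]
 [ 0.0004  0.0082 -1.    ]]
3 rows [0.01, 0.0, 0.0, -0.01, 0.0, 0.9] -> [0.5133 0.2474 0.2299]
3 rows [0.0, 0.0, 0.0, 0.0, 0.0, 0.65] -> [0.5137 0.2473 0.1649]
```

Call:
arm_command:
  series: [0.01,0,0,-0.01,0,0.45,0,0.01,0,0,-0.01,0,0.9,0,0.01,0,0,-0.01,0,0.9,0,0.01,0,0,-0.01,0,0.9,0]

```text
t: 22.4
eef_pos: [0.5144, 0.2481, 0.2316]
ee_rot: [-3.132, 0.001, -1.621]
force: [0.2, -0.3, 0.3]
width: 0.0003
gripper_force: 0.0
```

Call:
arm_command:
  series: [0,0,0,0,0,0.35,0,0,0,0,0,0,0.65,0,0,0,0,0,0,0.65,0,0,0,0,0,0,0.65,0]

```text
t: 22.9
eef_pos: [0.5151, 0.2485, 0.1675]
ee_rot: [-3.13, 0.002, -1.62]
force: [0.1, 1.1, 0.2]
width: 0.0005
gripper_force: 0.0
```

Call:
arm_command:
  series: [0,0,0,0,0,0.08,0,0,0,0,0,0,0.16,0,0,0,0,0,0,0.24,0,0,0,0,0,0,0.3,0,0,0,0,0,0,0.3,0]

```text
t: 23.52
eef_pos: [0.515, 0.2485, 0.1356]
ee_rot: [-3.131, 0.002, -1.619]
force: [1.1, 1.0, 6.4]
width: 0.0005
gripper_force: 2.8
```

Call:
arm_command:
  series: [0,0,0,0,0,0.08,0,0,0,0,0,0,0.16,0,0,0,0,0,0,0.22,0,0,0,0,0,0,0.27,0,0,0,0,0,0,0.27,0]

```text
t: 24.15
eef_pos: [0.5139, 0.2472, 0.1073]
ee_rot: [-3.134, -0.001, -1.62]
force: [0.1, -0.6, -0.6]
width: 0.0004
gripper_force: 0.0
```

The force dropped to zero, so the lever snapped away from the fingers. I'll retreat upward and check numerically.

Call:
arm_command:
  series: [0,0,0,0,0,-0.5,0,0,0,0,0,0,-1,0,0,0,0,0,0,-1,0,0,0,0,0,0,-1,0]

```text
t: 24.65
eef_pos: [0.5132, 0.2475, 0.2081]
ee_rot: [-3.133, 0.001, -1.62]
force: [0.6, -0.0, -0.2]
width: 0.0006
gripper_force: 0.0
```

Call:
arm_command:
  series: [0,0,0,0,0,-0.5,0,0,0,0,0,0,-1,0,0,0,0,0,0,-1,0,0,0,0,0,0,-1,0]

```text
t: 25.15
eef_pos: [0.512, 0.2474, 0.3067]
ee_rot: [-3.135, -0.0, -1.62]
force: [0.1, 0.1, 0.1]
width: 0.0003
gripper_force: 0.0
```

```bash
python3 - <<'E'
from h import *
import cv2
print(arm.get_state()["t"],arm.get_state()["eef_pos"])
def proj(P):
    m=arm.camera_model("scene");T=np.linalg.inv(np.array(m["pose"]));c=T[:3,:3]@np.array(P)+T[:3,3];f=192/np.tan(np.radians(m["fovy"]/2))
    return np.array([f*c[0]/c[2]+m["cx"],f*c[1]/c[2]+m["cy"]])
im=arm.grab_frame("scene");k=(im.max(2)<45).astype(np.uint8)
n,_,st,ce=cv2.connectedComponentsWithStats(k)
for i in range(1,n):
    x,y,w,h,a=st[i]
    if 30<a<900 and 255<x<400 and 60<y<230: print("dark",st[i],ce[i])
print("pad up",proj([.5136,.2418,.123]),"pad down",proj([.514,.254,.08]))
for w,n in((.035,"A"),(-.035,"B")): print(n,"cap exp",proj(STAND+[.055*w,w,.186]),"rim",proj(STAND+[.055*w,w,.1]))
b=(im.min(2)>170).astype(np.uint8);n,_,st,ce=cv2.connectedComponentsWithStats(b)
for i in range(1,n):
    x,y,w,h,a=st[i]
    if 4<a<120 and 255<x<330 and 100<y<150: print("bright",st[i],ce[i])
E
```

```text
25.15 [0.512  0.2474 0.3067]
dark [301 127   7  31 143] [303.7273 142.2587]
dark [271 130   9  31 143] [274.7413 145.2378]
dark [348 154  20  10 140] [357.8143 158.2429]
dark [262 182  73  24 679] [295.1723 196.2032]
pad up [354.6617 142.526 ] pad down [357.6079 157.1882]
A cap exp [310.5167 123.5214] rim [308.8285 155.6079]
B cap exp [280.7014 126.7345] rim [280.2967 158.963 ]
bright [300 122   6   3  16] [302.1875 123.    ]
bright [276 128   9  11  55] [279.0364 132.5636]
```

The lever is down: the pad is at (358,158), against an expected (357.6,157.2) when down. Both handles stand at the right height and lean only about 0.17 rad. The arm is clear, so I'm handing in.

```bash
python3 -c "
from station import arm
print(arm.job_done())"
```

```text
the job is handed in; nothing more can be done
None
```

The job is handed in: both screwdrivers stand blade-down in the wells (leaning about 0.17 rad by camera), the lever is snapped down, and the arm is clear; no verdict came back, and I did not re-measure the phone, flask and spool.

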